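Close the core package and scrap the broken core

TASK

One of the two jacket cores lying in the assembly jig is broken: throw it in the scrap bin. Lower the cover core over the whole one so that it rests level on the two latch bolts and let go of it; then press its ends down one after the other, until each is fully home under its latch.

Things in the scene. Friction and masses are not known exactly. Their poses are not given: they have to be found in the camera images.
- jig: two-station core-assembly jig, fixed: aluminium plate 270 (x) x 330 (y) x 15 mm, origin at the centre of its underside on the bench. Two equal nests 80 mm either side of the origin along y, their length along x. In each lies a fixed lower core of grey sand, 150 x 90 mm, top face 45 mm above the bench, with a pocket 116 x 36 mm, 5 mm deep in its middle for a jacket core
- nest_1 (a point): nest on the jig's +y side: centre of the lower core's top face, 45 mm above the bench, where the middle of a seated cover's underside comes; axes as the jig. Four steel corner guides hold the cover with 2.5 mm play: straight to 68 mm above the bench, then flaring 7 mm outward up to 84 mm. Dark latch housings stand at both ends, 95 to 126 mm from the centre along x, 78 mm high
- nest_2 (a point): the same for the nest on the jig's -y side. At each end of a nest a bevelled spring bolt reaches 7 mm over the cover's lug. A cover let go in the guides stays on the two bevels, about 19 mm above its seat, or a few mm less; its weight does not drive it in. 12 to 20 N downward near one end pushes that bolt back, the end drops home and the bolt springs over its lug and holds it
- cover: cover core of grey sand, loose, 0.5 to 0.7 kg: hollow shell open below, 150 (x) x 90 (y) x 50 mm high, walls 11 mm, inner height 38 mm, with a print block on top and a lug at each end. Origin: centre of its underside; z up. Starts standing on the bench beside the jig. Fits a nest either way round. An end is pressed on the flat top 50 mm above the origin, 36 to 72 mm from the centre along x
- cover_end_a (a point): middle of the underside of the cover's +x end lug, 80 mm from the cover's origin; at the height of the nest point when that end is home. The lug is 10 mm long, 36 mm wide and 8 mm thick (170 mm over both lugs)
- cover_end_b (a point): the same at the cover's -x end
- cover_block (a point): centre of the top of the cover's solid print block, 78 mm above the cover's origin. The block is 66 (x) x 36 (y) x 28 mm high and is gripped from above across its 36 mm
- whole_core: sound jacket core of grey sand: a bar on legs 110 (x) x 30 (y) x 38 mm high with three round saddles and a solid print block at both ends, 0.17 kg, lying in one of the two nests along the jig's x; origin at the centre of its underside, 40 mm above the bench; z up
- broken_core: broken jacket core of the same sand and section, lying in the other nest along the jig's x: only about 60 mm long (x from -31 to +28), 30 mm wide, 38 mm high, with one print block (at -x), one saddle and a ragged end, 0.09 kg; origin under its middle, 40 mm above the bench. Gripped from above across its 30 mm at the origin; stands 33 mm out of the lower core's top face
- scrap_bin: open scrap bin of grey sheet steel, fixed, 200 (x) x 140 (y) x 85 mm high, walls 4 mm, on the bench across the jig from the cover; origin at the centre of its underside
Things that resemble listed ones, but are neither listed nor needed, are in the scene too. What is shaped like the cover but pink is not meant. Leave any purple look-alike of the broken_core alone.

How it is judged (in metres and radians):
On the way, in this order (a step that is already met when the one before it is completed fails the run):
1. the cover rests level on the two latch bolts over the whole jacket core, let go of, both ends still standing up (((horizontal distance between whole_core and nest_1 below 0.015 m and z of whole_core in the frame of nest_1 below 0.003 m and horizontal distance between cover and nest_1 below 0.01 m and z of cover_end_a in the frame of nest_1 between 0.01 and 0.03 m and z of cover_end_b in the frame of nest_1 between 0.01 and 0.03 m and angle between cover's own z axis and vertical below 0.08 rad and linear speed of cover below 0.02 m/s and contact force between each of the arm, the fingers and cover below 0.2 N) or (horizontal distance between whole_core and nest_2 below 0.015 m and z of whole_core in the frame of nest_2 below 0.003 m and horizontal distance between cover and nest_2 below 0.01 m and z of cover_end_a in the frame of nest_2 between 0.01 and 0.03 m and z of cover_end_b in the frame of nest_2 between 0.01 and 0.03 m and angle between cover's own z axis and vertical below 0.08 rad and linear speed of cover below 0.02 m/s and contact force between each of the arm, the fingers and cover below 0.2 N))), for 0.2 s.
2. one end of the cover has been pressed home, the other still stands up (((horizontal distance between whole_core and nest_1 below 0.015 m and z of whole_core in the frame of nest_1 below 0.003 m and horizontal distance between cover and nest_1 below 0.01 m and ((z of cover_end_a in the frame of nest_1 below 0.004 m and z of cover_end_b in the frame of nest_1 above 0.01 m) or (z of cover_end_b in the frame of nest_1 below 0.004 m and z of cover_end_a in the frame of nest_1 above 0.01 m))) or (horizontal distance between whole_core and nest_2 below 0.015 m and z of whole_core in the frame of nest_2 below 0.003 m and horizontal distance between cover and nest_2 below 0.01 m and ((z of cover_end_a in the frame of nest_2 below 0.004 m and z of cover_end_b in the frame of nest_2 above 0.01 m) or (z of cover_end_b in the frame of nest_2 below 0.004 m and z of cover_end_a in the frame of nest_2 above 0.01 m))))), for 0.1 s.
3. both ends of the cover are home (((horizontal distance between whole_core and nest_1 below 0.015 m and z of whole_core in the frame of nest_1 below 0.003 m and horizontal distance between cover and nest_1 below 0.01 m and z of cover_end_a in the frame of nest_1 between -0.004 and 0.004 m and z of cover_end_b in the frame of nest_1 between -0.004 and 0.004 m) or (horizontal distance between whole_core and nest_2 below 0.015 m and z of whole_core in the frame of nest_2 below 0.003 m and horizontal distance between cover and nest_2 below 0.01 m and z of cover_end_a in the frame of nest_2 between -0.004 and 0.004 m and z of cover_end_b in the frame of nest_2 between -0.004 and 0.004 m))), for 0.2 s.
At the end, for the whole second after the job is handed in: Whole core in its nest (within 15 mm of the centre), cover centred over it within 10 mm with both ends home (undersides of both lugs within 4 mm of the lower core's top face), broken core at rest inside the scrap bin, nothing held (((horizontal distance between whole_core and nest_1 below 0.015 m and z of whole_core in the frame of nest_1 below 0.003 m and horizontal distance between cover and nest_1 below 0.01 m and z of cover_end_a in the frame of nest_1 between -0.004 and 0.004 m and z of cover_end_b in the frame of nest_1 between -0.004 and 0.004 m) or (horizontal distance between whole_core and nest_2 below 0.015 m and z of whole_core in the frame of nest_2 below 0.003 m and horizontal distance between cover and nest_2 below 0.01 m and z of cover_end_a in the frame of nest_2 between -0.004 and 0.004 m and z of cover_end_b in the frame of nest_2 between -0.004 and 0.004 m)) and x of broken_core in the frame of scrap_bin between -0.095 and 0.095 m and y of broken_core in the frame of scrap_bin between -0.065 and 0.065 m and z of broken_core in the frame of scrap_bin between -0.005 and 0.06 m and linear speed of each of broken_core, cover below 0.02 m/s); the robot touches nothing.
It also fails if it takes over 67 s, if anything falls off the work surface, if the arm or the gripper's body presses on something with over 40 N, if the wrist force passes 120 N, or if a joint passes its speed limit or range.

ROBOT

A 6-joint arm with a two-finger parallel gripper is mounted at the origin on the work surface. World frame = base frame: x ahead of the robot, y to its left, z up, the work surface at z = 0. Lengths are in mm, angles in rad, forces in N, time in s.
With the tool pointing down it reaches from about 325 to 900 mm from the base axis. Payload 3.5 kg.
Tool frame: the origin (TCP) lies midway between the tips of the shut fingers; the grasp point (between the pads) lies 19 mm behind it; z points along the fingers, y is the line along which they close (so a half turn about z gives the same grasp; the last joint's range is limited). The gripper opens to 85 mm and grips with 20 to 120 N. Pads are 22 mm wide; open, the fingers measure 114 mm over their backs; the gripper's body (76 mm by 85 mm) begins 54 mm behind the grasp point. The pads swing forward as they close: fully open they stand 13 mm farther back than shut.
Start: joints at [-1.284, 0.276, -0.026, 1.268, 0, 1.467], TCP at [237.49, -578.118, 231.313] pointing down, gripper open.
Joint ranges: [-3.12, 3.12], [-0.85, 1.88], [-1.08, 1.24], [-1.95, 2.15], [-1.57, 1.53], [-3.14, 3.14]. Speed limits (rad/s): [2.57, 2.57, 3.14, 3.14, 3.14, 3.14].

INTERFACE

Orientations are given as a unit quaternion [w, x, y, z].
In Python, from station import bot, eyes, boxes_of, silhouettes, tip_of gives the robot as it stands. The module is installed in compiled form; this text tells all that it offers.
- The arm moves only by the tool carry_out, never from a script. Its argument "deltas" is a list of rows, each a list of 3 entries, a list of its own where there are three numbers: the shift along the world's x, y, z in cm, then the turn about the world's z in rad, then the finger opening in cm, from 0 to 8.54. In form: [[[tx, ty, tz], spin, jaw], ...]. A call has 1 to 20 rows; each row shifts and turns the commanded pose from where the row before left it; what a row does not reach is not made up. A row lasts 1/12 s, in which the tool goes at most 41.7 mm and 7.16 degrees, less where a joint would pass 70% of its speed; a pose out of reach is approached as far as the arm can. A call with a gripper value outside its range is refused whole. The fingers move at their own pace and stop on an object; "squeeze" is the grip in N (left out, the last holds). Time passes only in rows, so rows that do not move let the fingers close. It gives the time, the measured TCP pose, the force, the opening and the grip force at its end, in the units of the state.
- bot.state(): the state, without advancing time (a new reading comes with each control period).
- eyes.capture(name): name is "side" or "top"; returns (picture, depth): 400x640x3 uint8, blue, green, red; 400x640 float32, mm along the optical axis (not along the pixel's ray), 0 where there is no reading.
- eyes.camera_params(name): a dict with "K" (3x3 intrinsics, pixels), "camera_from_world" (4x4, takes a point from world to camera coordinates). Camera axes: x right, y down, z forward; pixel columns grow to the right and rows downward; lengths in mm; the calibration is good to about 2 mm. A picture is of the moment at which its call begins. camera_params takes no time and is no camera call.
- bot.job_done(): hands the job in; it is judged then, once.
Trained networks look in the newest picture that a camera, given by its name, has taken for a name from the list of things; names that differ only in an ending like _2 or _b are one class to them, and where a whole thing is asked for, a point or a joint stands for the part that bears it (a point fixed in the world has none). Each returns a list of dicts, best first, with "confidence" (0 to 1); they miss things now and then, are a little off and sometimes report something else, mostly with a low value. They report only what shows in the picture. A call takes as long as a camera call. They do not tell look-alikes from the thing itself.
- boxes_of(camera, target): "bbox" ([left, top, width, height] in pixels, round what is visible of it).
- silhouettes(camera, target): "pixels" (400x640 bool, what is visible of it) and "bbox" ([left, top, width, height] in pixels, round what is visible of it).
- tip_of(camera, target): "at" ([row, column] in pixels: a listed point, or the origin of a listed thing).
The state is a dict: "time_s": time; "joint_pos": joint angles; "qd": joint speeds; "effort": joint torques, N m; "eef_pos": TCP position; "tool_rot": TCP orientation; "contact_force": force on the tool from outside, world axes, zero at the start; "ft_torque": the same for the moment, N m; "opening": opening from 0.0 (shut) to 1.0 (fully open); "grasp_force": force on a finger pad.
Only numpy, scipy, OpenCV 4.12 (cv2) and the standard library are available. Lean on these libraries where they do the work, as an engineer would, in place of code of your own. Each camera call takes 0.05 s, during which the arm holds its last target. There are 200 camera calls.

## Working session

There is one attempt and no reset: what is moved stays moved. The work goes in short steps, Python scripts to look and compute and a tool call to move; the robot and the scene stay as the last step left them, time stands still between calls to the robot, and variables do not carry over. Pictures are saved under pics/ and viewed, at most 10 in all, crops included, and the job is handed in when it is done.

Besides the shell and the picture viewer there is one more tool, called after "Request:" as name(argument=value, ...) on one line, values as JSON. carry_out: Moves the arm, as the interface text tells. Its arguments: {"type":"object","properties":{"deltas":{"type":"array","items":{"type":"array"}},"squeeze":{"type":"number"}},"required":["deltas"]}

```bash
mkdir -p pics; cat > h.py <<'E'
import numpy as np, cv2
from station import bot, eyes, boxes_of, silhouettes, tip_of
def world(cam, depth, mask=None):
    P=eyes.camera_params(cam); K=P["K"]; T=np.linalg.inv(P["camera_from_world"])
    v,u=np.mgrid[0:400,0:640]; z=depth
    p=np.stack([(u-K[0,2])*z/K[0,0],(v-K[1,2])*z/K[1,1],z,np.ones_like(z)],-1)@T.T
    p=p[...,:3]; p[z<=0]=np.nan
    return p
E
python3 - <<'E'
from h import *
for c in("top","side"):
    im,d=eyes.capture(c); cv2.imwrite(f"pics/{c}0.png",im); np.savez(f"{c}0.npz",im=im,d=d)
    for t in("cover","whole_core","broken_core","scrap_bin","jig"):
        print(c,t,[(np.round(b["bbox"]).tolist(),round(b["confidence"],2)) for b in boxes_of(c,t)])
s=bot.state();print(s)
E
```

```text
top cover [([413.0, 232.0, 40.0, 51.0], 0.93), ([418.0, 115.0, 48.0, 48.0], 0.73), ([250.0, 143.0, 112.0, 95.0], 0.24)]
top whole_core [([274.0, 173.0, 18.0, 37.0], 0.69), ([170.0, 185.0, 62.0, 68.0], 0.31)]
top broken_core [([325.0, 171.0, 10.0, 18.0], 0.62), ([369.0, 151.0, 19.0, 13.0], 0.43), ([392.0, 169.0, 40.0, 52.0], 0.26)]
top scrap_bin [([169.0, 184.0, 62.0, 69.0], 0.65)]
top jig [([251.0, 141.0, 115.0, 97.0], 0.8)]
side cover [([334.0, 262.0, 63.0, 48.0], 0.9), ([256.0, 291.0, 71.0, 55.0], 0.67), ([312.0, 182.0, 32.0, 16.0], 0.65), ([417.0, 271.0, 68.0, 38.0], 0.55)]
side whole_core [([313.0, 185.0, 34.0, 13.0], 0.72)]
side broken_core [([345.0, 206.0, 18.0, 15.0], 0.63), ([390.0, 247.0, 23.0, 20.0], 0.59)]
side scrap_bin [([281.0, 139.0, 35.0, 38.0], 0.55)]
side jig [([287.0, 170.0, 117.0, 90.0], 0.8)]
{'time_s': 0.6, 'joint_pos': array([-1.28438643e+00,  2.76362296e-01, -2.63744131e-02,  1.26796417e+00,
       -4.23387451e-06,  1.46737404e+00]), 'qd': array([-0.00012758,  0.00050337, -0.00021839, -0.00014388,  0.00104747,
        0.00072979]), 'effort': array([-7.40034793e-04, -4.45171916e+01,  2.95370436e+01,  1.37983567e-03,
       -1.38360488e-04,  1.51292952e-06]), 'eef_pos': array([ 237.50449955, -578.14132947,  231.34881225]), 'tool_rot': array([4.77154066e-05, 9.81063923e-01, 1.93684217e-01, 2.25205795e-06]), 'contact_force': array([ 0.11180009, -0.07860637,  0.11677263]), 'ft_torque': array([ 0.00885091,  0.00616669, -0.03952695]), 'grasp_force': 0.0, 'opening': 0.9980829463862118}
```

View pics/top0.png

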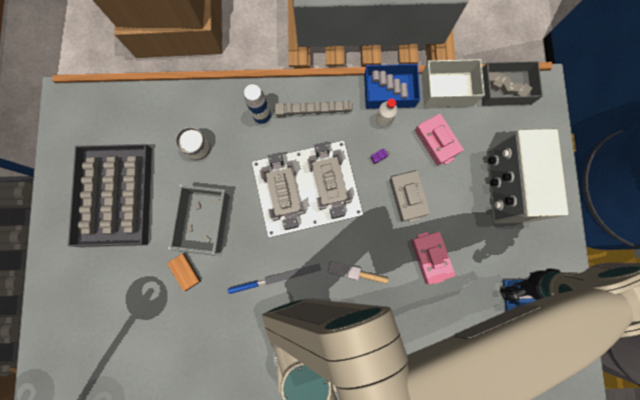

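View pics/side0.png

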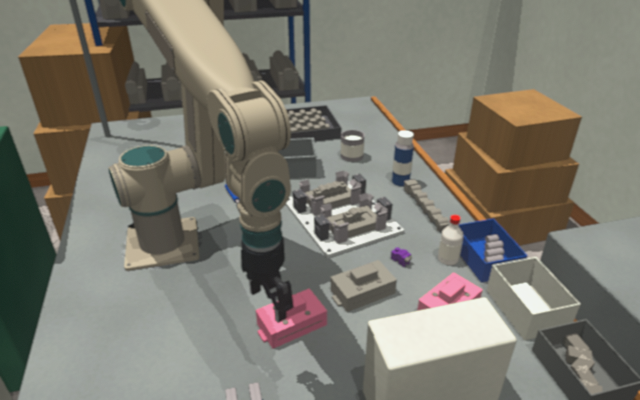

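Pictures: the jig is at top (306,188). The left nest (283,190) holds a long bar and the right nest (331,180) a short piece. Cover candidates are grey (409,195) and pink (440,138), (433,258); the grey one fits. Broken-core candidates are the grey piece in the jig (331,180) and the purple one (379,156); the grey one fits. The bin is at (200,218).

```bash
python3 - <<'E'
from h import *
f=np.load("top0.npz"); im,d=f["im"],f["d"]; w=world("top",d)
cv2.imwrite("pics/crop1.png",cv2.resize(im[130:255,245:445],None,fx=4,fy=4,interpolation=cv2.INTER_CUBIC))
g=np.load("side0.npz"); ws=world("side",g["d"])
for c,wc in(("top",w),("side",ws)):
    P=eyes.camera_params(c); print(c,"cam pos",np.linalg.inv(P["camera_from_world"])[:3,3].round(),"f",P["K"][0,0])
for uv in((283,190),(331,180),(409,195),(409,190),(200,218),(306,215),(379,156)): print(uv,w[uv[1],uv[0]].round(1))
def rect(w,sel,n):
    p=w[sel][:,:2].astype(np.float32); r=cv2.minAreaRect(p); print(n,len(p),np.round(r[0],1),np.round(r[1],1),round(r[2],1),"z",np.median(w[sel][:,2]).round(1),"mean",p.mean(0).round(1))
c0=w[195,409]
for n,ww in(("top",w),("side",ws)):
    near=np.hypot(ww[...,0]-c0[0],ww[...,1]-c0[1])<110
    x,y,z=np.moveaxis(ww,-1,0)
    rect(ww,near&(z>40)&(z<60),n+" coverflat"); rect(ww,near&(z>70)&(z<90),n+" block")
for n,uv in(("whole",(283,190)),("broken",(331,180))):
    c0=w[uv[1],uv[0]]
    for m,ww in(("top",w),("side",ws)):
        near=np.hypot(ww[...,0]-c0[0],ww[...,1]-c0[1])<75
        rect(ww,near&(ww[...,2]>57)&(ww[...,2]<90),m+n)
c0=w[218,200]
near=(np.hypot(w[...,0]-c0[0],w[...,1]-c0[1])<140)
rect(w,near&(w[...,2]>70)&(w[...,2]<100),"bin")
c0=w[188,306]
near=(np.hypot(w[...,0]-c0[0],w[...,1]-c0[1])<240)
rect(w,near&(w[...,2]>9)&(w[...,2]<22),"jigplate")
E
```

```text
top cam pos [ 317.  -45. 1299.] f 379.8255094113591
side cam pos [  162. -1286.   960.] f 506.15050301997826
(283, 190) [540.1  71.4  81.7]
(331, 180) [571.4 -86.2  70.6]
(409, 195) [ 513.4 -339.    76.8]
(409, 190) [ 529.5 -339.4   79.4]
(200, 218) [464.5 363.9   4.6]
(306, 215) [464.3   0.8  11. ]
(379, 156) [ 658.3 -254.6   35.1]
top coverflat 984 [ 518.7 -351.3] [150.5  92.1] 12.8 z 50.4 mean [ 516.6 -349.1]
top block 223 [ 518.4 -351. ] [65.9 36.3] 12.9 z 78.2 mean [ 517.8 -350.3]
side coverflat 1131 [ 519.1 -352.1] [154.8  97.9] 12.8 z 48.2 mean [ 512.9 -365.1]
side block 265 [ 517.3 -353.1] [68.3 41.5] 13.3 z 75.7 mean [ 517.7 -355.2]
topwhole 333 [541.5  69.7] [118.3 109.4] 10.2 z 75.2 mean [539.7  72.6]
sidewhole 304 [538.5  74.8] [116.9 110.1] 14.8 z 69.6 mean [537.9  68.3]
topbroken 189 [ 565.8 -107.7] [ 99.8 144.4] 72.2 z 73.7 mean [568.9 -87.1]
sidebroken 209 [571.7 -83.2] [114.3 114.6] 14.1 z 69.3 mean [564.1 -88.7]
bin 695 [454.7 348.5] [151.2 208.2] 81.8 z 85.7 mean [457.5 356.7]
jigplate 3559 [577.6  -3.1] [306.8 336.1] 11.9 z 15.4 mean [548.8  -4.9]
```

View pics/crop1.png

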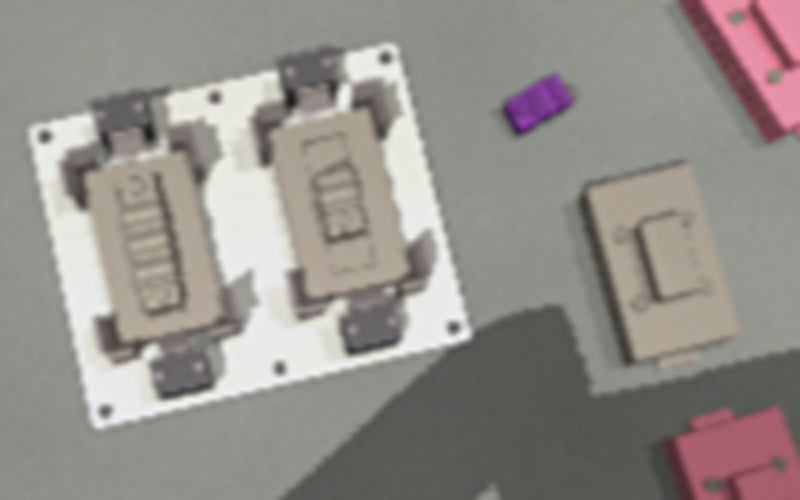

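Crop: the left nest has the long bar with three saddles, so it is whole; the right nest has the short ragged piece, grey, so it is broken. The grey cover has its block at crop (670,255). Next I fit the jig precisely.

```bash
cat > fit.py <<'E'
from h import *
from scipy.optimize import minimize
f=np.load("top0.npz"); w=world("top",f["d"]); g=np.load("side0.npz"); ws=world("side",g["d"])
im=f["im"].astype(int)
def rect(p,n):
    p=p[:,:2].astype(np.float32); r=cv2.minAreaRect(p); print(n,len(p),np.round(r[0],1),np.round(r[1],1),round(r[2],2))
def near(w,c,r): return np.hypot(w[...,0]-c[0],w[...,1]-c[1])<r
for n,ww,ii in(("top",w,im),("side",ws,g["im"].astype(int))):
    white=(ii.min(-1)>150)&near(ww,(550,-5),230)&(ww[...,2]>5)&(ww[...,2]<25); 
    l,lab,st,_=cv2.connectedComponentsWithStats(white.astype(np.uint8)); k=1+np.argmax(st[1:,4]); rect(ww[lab==k],n+" plate")
    for c in((540,72),(568,-85)):
        m=near(ww,c,95)&(abs(ww[...,2]-45)<4)
        l,lab,st,_=cv2.connectedComponentsWithStats(m.astype(np.uint8)); k=1+np.argmax(st[1:,4]); rect(ww[lab==k],n+" lower")
        a=np.deg2rad(12); R=np.array([[np.cos(a),-np.sin(a)],[np.sin(a),np.cos(a)]])
        q=(ww[...,:2]-c)@R
        m=(abs(q[...,0])<66)&(abs(q[...,1])<26)&(ww[...,2]>58)
        rect(ww[m],n+" core")
        zz=ww[m][:,2];print("z",np.percentile(zz,[5,50,95]).round(1))
E
python3 fit.py
```

```text
top plate 3254 [560.   -1.8] [273.  333.3] 11.91
top lower 745 [543.2  77.3] [152.8  96.2] 11.95
top core 313 [541.9  74.7] [110.   30.2] 11.68
z [67.2 75.3 80.8]
top lower 799 [577.6 -81.5] [154.5  97. ] 11.77
top core 164 [575.1 -82.5] [61.2 30. ] 12.55
z [65.7 73.7 80.1]
side plate 1122 [561.6  -9.7] [276.4 334. ] 12.18
side lower 173 [562.9  53.1] [117.7  73.4] 13.73
side core 271 [541.7  72.3] [110.   42.6] 9.61
z [60.5 69.8 76.7]
side lower 304 [ 590.6 -108.6] [188.3  86.3] 42.58
side core 163 [574.6 -84.2] [59.1 34.1] 13.58
z [60.2 69.6 76.6]
```

Request:
carry_out(deltas=[[[2.25,3.3,0],-0.012,5.5],[[2.25,3.3,0],-0.012,5.5],[[2.25,3.3,0],-0.012,5.5],[[2.25,3.3,0],-0.012,5.5],[[2.25,3.3,0],-0.012,5.5],[[2.25,3.3,0],-0.012,5.5],[[2.25,3.3,0],-0.012,5.5],[[2.25,3.3,0],-0.012,5.5],[[2.25,3.3,0],-0.012,5.5],[[2.25,3.3,0],-0.012,5.5],[[2.25,3.3,0],-0.012,5.5],[[2.25,3.3,0],-0.012,5.5],[[2.25,3.3,0],-0.012,5.5],[[2.25,3.3,0],-0.012,5.5],[[2.25,3.3,0],-0.012,5.5],[[0,0,0],0,5.5],[[0,0,0],0,5.5]], squeeze=40)

```text
time_s: 2.02
eef_pos: [575.8, -81.3, 231.2]
tool_rot: [0.0, 0.994, 0.107, -0.0]
contact_force: [0.1, -0.1, 0.9]
opening: 0.642
grasp_force: 0.0
```

Request:
carry_out(deltas=[[[0,-0.1,-3.5],-0.005,5.5],[[0,0,-3.5],0,5.5],[[0,0,-3.5],0,5.5],[[0,0,-3.0],0,5.5],[[0,0,-2.0],0,5.5],[[0,0,-1.5],0,5.5],[[0,0,-0.9],0,5.5],[[0,0,0],0,5.5],[[0,0,0],0,2.0],[[0,0,0],0,2.0],[[0,0,0],0,2.0],[[0,0,0],0,2.0],[[0,0,0],0,2.0],[[0,0,0],0,2.0],[[0,0,0],0,2.0],[[0,0,0],0,2.0]])

```text
time_s: 3.35
eef_pos: [576.4, -84.7, 54.0]
tool_rot: [0.001, 0.995, 0.102, 0.001]
contact_force: [-0.2, -0.8, 6.0]
opening: 0.345
grasp_force: 40.5
```

Request:
carry_out(deltas=[[[0,0,2.0],0,2.0],[[0,0,3.0],0,2.0],[[0,0,3.5],0,2.0],[[0,0,3.5],0,2.0],[[-0.5,1.8,3.0],0,2.0],[[-1.0,3.6,0],0,2.0],[[-1.0,3.6,0],0,2.0],[[-1.0,3.6,0],0,2.0],[[-1.0,3.6,0],0,2.0],[[-1.0,3.6,0],0,2.0],[[-1.0,3.6,0],0,2.0],[[-1.0,3.6,0],0,2.0],[[-1.0,3.6,0],0,2.0],[[-1.0,3.6,0],0,2.0],[[-1.0,3.6,0],0,2.0],[[-1.0,3.6,0],0,2.0],[[-0.5,1.8,0],0,2.0],[[0,0,0],0,2.0],[[0,0,0],0,2.0]])

```text
time_s: 4.93
eef_pos: [480.2, 260.2, 202.1]
tool_rot: [-0.034, 0.985, 0.17, -0.007]
contact_force: [-1.5, 0.5, -1.2]
opening: 0.343
grasp_force: 39.8
```

```bash
python3 - <<'E'
from h import *
im,d=eyes.capture("top"); cv2.imwrite("pics/b.png",cv2.resize(im[110:270,130:370],None,fx=3,fy=3))
print(bot.state()["eef_pos"])
E
```

```text
[480.40510293 259.85010644 202.15639093]
```

View pics/b.png

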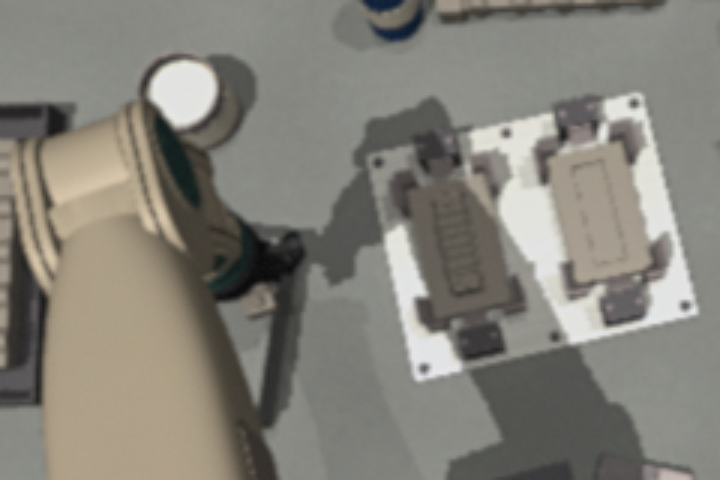

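```bash
python3 -c "
from h import *
s=bot.state();print(s['joint_pos'].round(3),s['tool_rot'],s['eef_pos'],s['qd'].round(3))"
```

```text
[ 0.34   0.152 -0.247  1.174  0.069  3.141] [-0.03395366  0.9848925   0.16967959 -0.00653806] [480.40510293 259.85010644 202.15639093] [-0.012 -0.004 -0.001  0.     0.002 -0.   ]
```

Request:
carry_out(deltas=[[[0,0,0],0.1,2.0],[[0,0,0],0.1,2.0],[[0,0,0],0.1,2.0],[[0,0,0],0.1,2.0],[[0,0,0],0.1,2.0],[[0,0,0],0.1,2.0],[[0,0,0],0,2.0],[[0,0,0],0,2.0]])

```text
time_s: 5.65
eef_pos: [480.8, 259.6, 202.3]
tool_rot: [-0.031, 0.892, 0.452, -0.016]
contact_force: [-0.1, 0.3, -0.5]
opening: 0.342
grasp_force: 39.9
```

```bash
python3 -c "
from h import *
s=bot.state();print(s['joint_pos'].round(3),s['tool_rot'],s['eef_pos'],s['qd'].round(3))"
```

```text
[ 0.346  0.179 -0.213  1.218  0.057  2.549] [-0.03086066  0.89151411  0.45164599 -0.0163128 ] [480.77033512 259.62453889 202.28642898] [ 0.005 -0.004 -0.002 -0.001  0.002  0.005]
```

Request:
carry_out(deltas=[[[-0.6,2.2,0],0.05,2.0],[[-0.6,2.2,0],0.05,2.0],[[-0.6,2.2,0],0,2.0],[[-0.7,2.4,0],0,2.0],[[0,0,-3.0],0,2.0],[[0,0,-3.5],0,2.0],[[0,0,-3.5],0,2.0],[[0,0,-3.0],0,2.0],[[0,0,-2.0],0,2.0],[[0,0,-1.0],0,2.0],[[0,0,0],0,2.0],[[0,0,0],0,2.0]])

```text
time_s: 6.65
eef_pos: [455.8, 350.3, 42.7]
tool_rot: [-0.03, 0.867, 0.497, -0.018]
contact_force: [-0.0, 0.0, -0.7]
opening: 0.343
grasp_force: 39.8
```

```bash
python3 -c "
from h import *
s=bot.state();print(s['joint_pos'].round(3),s['tool_rot'],s['eef_pos'],s['qd'].round(3))"
```

```text
[ 0.512  0.372 -0.329  0.906  0.06   2.612] [-0.03017284  0.86720762  0.49671465 -0.017751  ] [455.80012453 350.31395913  42.6943705 ] [ 0.001 -0.025  0.033  0.001 -0.    -0.002]
```

Request:
carry_out(deltas=[[[0,0,-0.8],0,2.0],[[0,0,0],0,2.0],[[0,0,0],0,5.5],[[0,0,0],0,5.5],[[0,0,0],0,5.5],[[0,0,0],0,5.5],[[0,0,1.0],0,5.5],[[0,0,3.0],0,5.5],[[0,0,3.5],0,5.5],[[0,0,3.5],0,5.5],[[0,0,3.5],0,5.5],[[0,0,3.5],0,5.5],[[0,0,2.0],0,5.5],[[0,0,0],0,5.5]])

```text
time_s: 7.82
eef_pos: [458.6, 352.3, 241.8]
tool_rot: [-0.03, 0.867, 0.498, -0.012]
contact_force: [0.3, 0.8, 0.9]
opening: 0.644
grasp_force: 0.0
```

Request:
carry_out(deltas=[[[2,1.5,0],0.1,5.5],[[2,1.5,0],0.1,5.5],[[2,1.5,0],0.1,5.5],[[2,1.5,0],0.1,5.5],[[2,1.5,0],0.1,5.5],[[2,1.5,0],0.1,5.5],[[2,1.5,0],0.1,5.5],[[2,1.5,0],0.1,5.5],[[2,1.5,0],0.1,5.5],[[2,1.5,0],0.1,5.5],[[2,1.5,0],0.1,5.5],[[2,1.5,0],0.1,5.5],[[0,0,0],0,5.5],[[0,0,0],0,5.5]])

```text
time_s: 8.98
eef_pos: [695.6, 530.6, 230.5]
tool_rot: [-0.016, 0.435, 0.9, -0.033]
contact_force: [0.5, -0.1, 0.1]
opening: 0.645
grasp_force: 0.0
```

```bash
cat > st.py <<'E'
from h import *
from scipy.spatial.transform import Rotation as Ro
s=bot.state();q=s['tool_rot'];R=Ro.from_quat([q[1],q[2],q[3],q[0]]).as_matrix()
x=R[:,0]; yaw=np.arctan2(x[1],x[0]); t=R[:,2]
print(s['joint_pos'].round(3),s['eef_pos'].round(1),"yaw",yaw.round(3),"lean",t.round(4),"along x,perp",(t@[np.cos(yaw),np.sin(yaw),0]).round(4),(t@[-np.sin(yaw),np.cos(yaw),0]).round(4),s['time_s'])
E
python3 st.py
```

```text
[ 0.58   0.852  0.888  1.681 -0.007  1.481] [695.6 530.6 230.5] yaw 2.241 lean [-0.0578 -0.0464 -0.9973] along x,perp -0.0005 0.0741 8.9833
```

Request:
carry_out(deltas=[[[1.6,1.2,0],0,5.5],[[1.6,1.2,0],0,5.5],[[1.6,1.2,0],0,5.5],[[0,0,0],0,5.5],[[0,0,0],0,5.5]])

```text
time_s: 9.4
eef_pos: [736.1, 560.7, 229.2]
tool_rot: [-0.014, 0.435, 0.9, -0.03]
contact_force: [-0.6, -0.6, -0.0]
opening: 0.648
grasp_force: 0.0
```

```bash
python3 st.py
```

```text
[ 0.583  1.036  1.239  1.839 -0.006  1.484] [736.1 560.7 229.2] yaw 2.241 lean [-0.0507 -0.0412 -0.9979] along x,perp -0.0008 0.0653 9.4
```

Request:
carry_out(deltas=[[[3,2.3,0],0,5.5],[[3,2.3,0],0,5.5],[[0,0,0],0,5.5],[[0,0,0],0,5.5]])

```text
time_s: 9.73
eef_pos: [758.0, 577.7, 213.4]
tool_rot: [-0.001, 0.435, 0.9, -0.006]
contact_force: [-0.1, -0.8, -0.9]
opening: 0.645
grasp_force: 0.0
```

```bash
python3 st.py
```

```text
[ 0.585  1.053  1.242  1.77  -0.004  1.485] [758.  577.7 213.4] yaw 2.241 lean [-0.0065 -0.0091 -0.9999] along x,perp -0.0031 0.0108 9.7333
```

Request:
carry_out(deltas=[[[0.8,0.6,0],0,5.5],[[0,0,0],0,5.5]])

```text
time_s: 9.9
eef_pos: [761.7, 580.3, 210.8]
tool_rot: [0.001, 0.435, 0.9, -0.002]
contact_force: [0.5, -0.3, -0.2]
opening: 0.644
grasp_force: 0.0
```

```bash
python3 st.py
```

```text
[ 0.585  1.057  1.243  1.759 -0.004  1.485] [761.7 580.3 210.8] yaw 2.242 lean [ 5.0e-04 -4.1e-03 -1.0e+00] along x,perp -0.0035 0.0022 9.9
```

Request:
carry_out(deltas=[[[-1,-3.0,0.15],0.055,5.5],[[-1,-3.6,0.15],0.055,5.5],[[-1,-3.6,0.15],0.055,5.5],[[-1,-3.6,0.15],0.055,5.5],[[-1,-3.6,0.15],0.055,5.5],[[-1,-3.6,0.15],0.055,5.5],[[-1,-3.6,0.15],0.055,5.5],[[-1,-3.6,0.15],0.055,5.5],[[-1,-3.6,0.15],0.055,5.5],[[-1,-3.6,0.15],0.055,5.5],[[-1,-3.6,0.15],0.055,5.5],[[-1,-3.6,0.15],0.055,5.5],[[-1,-3.6,0.15],0.055,5.5],[[-1,-3.6,0.15],0.055,5.5],[[-1,-3.6,0.15],0.055,5.5],[[-1,-3.6,0.15],0.055,5.5],[[-1,-3.6,0.15],0.055,5.5],[[-1,-3.6,0.15],0.055,5.5],[[-1,-3.6,0.15],0.055,5.5],[[-1,-3.6,0.15],0.055,5.5]])

```text
time_s: 11.57
eef_pos: [563.6, -129.3, 240.3]
tool_rot: [0.003, -0.096, 0.995, -0.002]
contact_force: [-0.3, -0.3, 0.5]
opening: 0.644
grasp_force: 0.0
```

```bash
python3 st.py
```

```text
[-0.336  0.184 -0.124  1.256 -0.002 -0.529] [ 563.6 -129.3  240.3] yaw -2.949 lean [ 0.0059 -0.0042 -1.    ] along x,perp -0.005 0.0053 11.5667
```

Request:
carry_out(deltas=[[[-0.7,-3.6,0],0.012,5.5],[[-0.7,-3.6,0],0.012,5.5],[[-0.7,-3.6,0],0,5.5],[[-0.7,-3.6,0],0,5.5],[[-0.7,-3.6,0],0,5.5],[[-0.7,-3.6,-2],0,5.5],[[0,0,-3],0,5.5],[[0,0,0],0,5.5],[[0,0,0],0,5.5],[[0,0,0],0,5.5]])

```text
time_s: 12.4
eef_pos: [522.8, -343.1, 190.4]
tool_rot: [0.002, -0.107, 0.994, -0.002]
contact_force: [0.7, 0.5, 0.1]
opening: 0.646
grasp_force: 0.0
```

```bash
python3 st.py
```

```text
[-0.684  0.296 -0.089  1.18   0.    -0.899] [ 522.8 -343.1  190.4] yaw -2.927 lean [ 0.0051 -0.0039 -1.    ] along x,perp -0.0041 0.0049 12.4
```

Request:
carry_out(deltas=[[[-0.4,-0.8,-3],0.01,5.5],[[0,0,-3.5],0,5.5],[[0,0,-3],0,5.5],[[0,0,-2],0,5.5],[[0,0,-1.4],0,5.5],[[0,0,-0.8],0,5.5],[[0,0,0],0,5.5],[[0,0,0],0,5.5]])

```text
time_s: 13.07
eef_pos: [519.6, -351.6, 53.6]
tool_rot: [0.003, -0.112, 0.994, -0.003]
contact_force: [-0.0, 0.0, 0.2]
opening: 0.637
grasp_force: 0.0
```

```bash
python3 st.py
```

```text
[-0.698  0.416 -0.232  0.915  0.    -0.923] [ 519.6 -351.6   53.6] yaw -2.916 lean [ 0.0059 -0.0049 -1.    ] along x,perp -0.0047 0.0061 13.0667
```

Close on the block with 70 N, then lift 180 mm.

Request:
carry_out(deltas=[[[0,0,0],0,2.5],[[0,0,0],0,2.5],[[0,0,0],0,2.5],[[0,0,0],0,2.5],[[0,0,0],0,2.5],[[0,0,0],0,2.5],[[0,0,0.5],0,2.5],[[0,0,1.5],0,2.5],[[0,0,2.5],0,2.5],[[0,0,3],0,2.5],[[0,0,3],0,2.5],[[0,0,3],0,2.5],[[0,0,2.5],0,2.5],[[0,0,1.5],0,2.5],[[0,0,0],0,2.5],[[0,0,0],0,2.5]], squeeze=70)

```text
time_s: 14.4
eef_pos: [518.1, -351.5, 226.6]
tool_rot: [0.002, -0.112, 0.994, -0.002]
contact_force: [-0.8, 0.6, -7.8]
opening: 0.407
grasp_force: 72.5
```

```bash
python3 st.py; python3 - <<'E'
from h import *
im,d=eyes.capture("side"); w=world("side",d); np.savez("side1.npz",im=im,d=d)
cv2.imwrite("pics/s1.png",cv2.resize(im[150:350,230:480],None,fx=3,fy=3))
print(bot.state()["contact_force"])
E
```

```text
[-0.699  0.277 -0.036  1.253 -0.    -0.923] [ 518.1 -351.5  226.6] yaw -2.918 lean [ 0.0038 -0.0036 -1.    ] along x,perp -0.0029 0.0044 14.4
[ 0.08970469  0.08722615 -7.18253046]
```

View pics/s1.png

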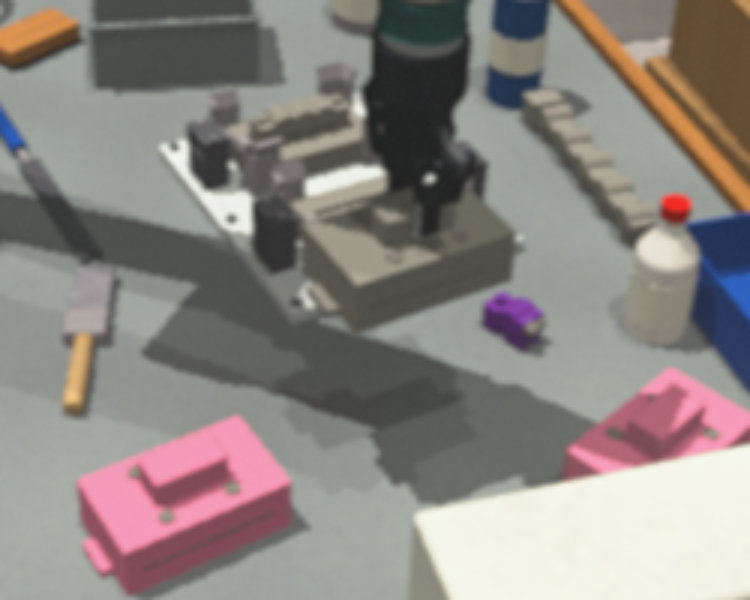

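Request:
carry_out(deltas=[[[0.1,1.5,0],-0.008,2.5],[[0.2,3.0,0],-0.008,2.5],[[0.2,3.5,0],0,2.5],[[0.2,3.5,0],0,2.5],[[0.2,3.5,0],0,2.5],[[0.2,3.5,0],0,2.5],[[0.2,3.5,0],0,2.5],[[0.2,3.5,0],0,2.5],[[0.2,3.5,0],0,2.5],[[0.2,3.5,0],0,2.5],[[0.2,3.5,0],0,2.5],[[0.2,3.5,0],0,2.5],[[0.2,2.5,0],0,2.5],[[0.1,0.7,0],0,2.5],[[0,0,0],0,2.5],[[0,0,0],0,2.5],[[0,0,0],0,2.5]])

```text
time_s: 15.87
eef_pos: [543.4, 74.4, 225.5]
tool_rot: [0.0, -0.103, 0.995, -0.002]
contact_force: [-0.6, -0.9, -5.9]
opening: 0.4
grasp_force: 72.6
```

```bash
python3 st.py; python3 - <<'E'
from h import *
im,d=eyes.capture("top"); w=world("top",d); np.savez("top1.npz",im=im,d=d)
cv2.imwrite("pics/t1.png",cv2.resize(im[120:260,230:390],None,fx=4,fy=4))
f=np.load("top0.npz")
E
```

```text
[ 0.021  0.144 -0.203  1.222 -0.005 -0.186] [543.4  74.4 225.5] yaw -2.935 lean [ 0.0013 -0.0045 -1.    ] along x,perp -0.0003 0.0047 15.8667
```

View pics/t1.png

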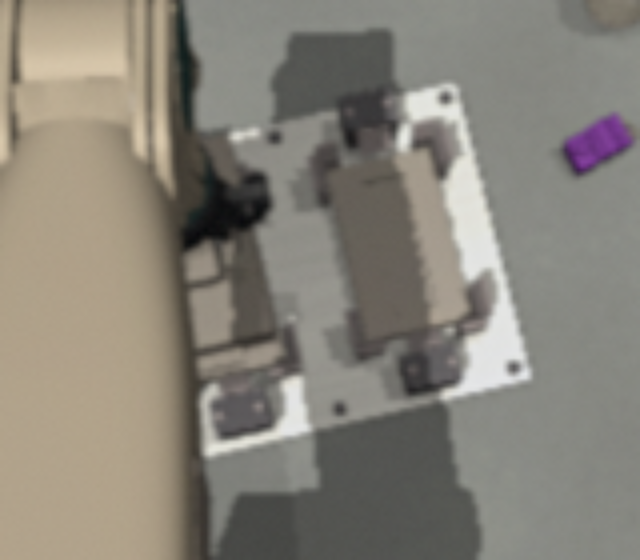

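Request:
carry_out(deltas=[[[0,0.15,-2],0,2.5],[[0,0,-2.5],0,2.5],[[0,0,-2],0,2.5],[[0,0,-1.2],0,2.5],[[0,0,-0.5],0,2.5],[[0,0,0],0,2.5],[[0,0,0],0,2.5]])

```text
time_s: 16.5
eef_pos: [545.1, 76.4, 145.7]
tool_rot: [0.002, -0.103, 0.995, -0.002]
contact_force: [0.5, 0.2, -6.3]
opening: 0.408
grasp_force: 72.5
```

```bash
python3 st.py; python3 - <<'E'
from h import *
im,d=eyes.capture("side"); w=world("side",d); np.savez("side2.npz",im=im,d=d)
cv2.imwrite("pics/s2.png",cv2.resize(im[140:270,270:430],None,fx=5,fy=4.6,interpolation=cv2.INTER_CUBIC))
E
```

```text
[ 0.024  0.203 -0.309  1.054 -0.004 -0.183] [545.1  76.4 145.7] yaw -2.934 lean [ 0.0052 -0.0036 -1.    ] along x,perp -0.0044 0.0046 16.5
```

View pics/s2.png

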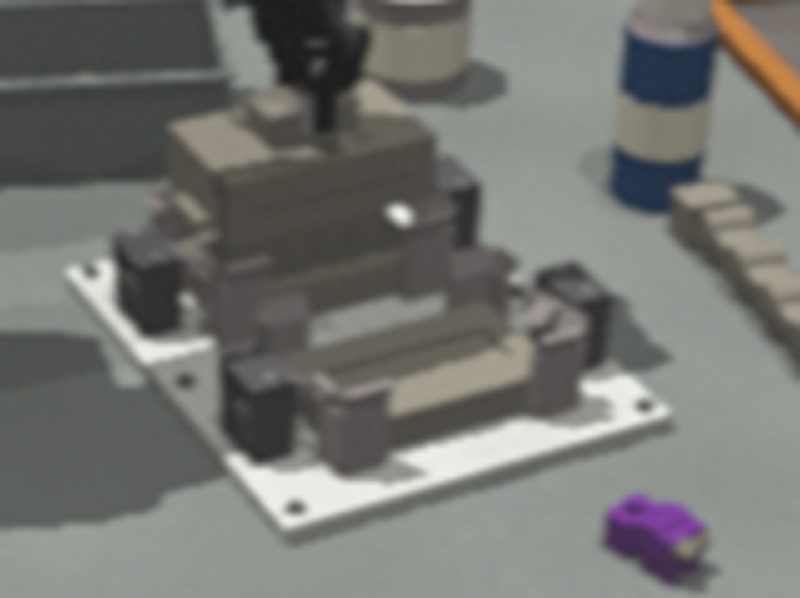

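Request:
carry_out(deltas=[[[-0.1,0,-0.6],0,2.5],[[0,0,-0.5],0,2.5],[[0,0,-0.4],0,2.5],[[0,0,-0.3],0,2.5],[[0,0,0],0,2.5],[[0,0,0],0,2.5]])

```text
time_s: 17.05
eef_pos: [543.0, 77.0, 126.6]
tool_rot: [0.001, -0.104, 0.995, -0.002]
contact_force: [0.4, 0.2, -6.5]
opening: 0.406
grasp_force: 72.7
```

Request:
carry_out(deltas=[[[0,0,-0.3],0,2.5],[[0,0,-0.3],0,2.5],[[0,0,-0.2],0,2.5],[[0,0,0],0,2.5],[[0,0,0],0,2.5]])

```text
time_s: 17.47
eef_pos: [543.4, 76.9, 118.9]
tool_rot: [0.002, -0.104, 0.995, -0.002]
contact_force: [-0.1, 0.2, -7.5]
opening: 0.402
grasp_force: 72.6
```

Request:
carry_out(deltas=[[[0,0,-0.1],0,2.5],[[0,0,-0.1],0,2.5],[[0,0,0],0,2.5]])

```text
time_s: 17.72
eef_pos: [543.6, 76.9, 118.1]
tool_rot: [0.002, -0.104, 0.995, -0.002]
contact_force: [-3.5, -0.8, 1.5]
opening: 0.404
grasp_force: 73.8
```

Request:
carry_out(deltas=[[[0,0,0],0,4.2],[[0,0,0],0,5.0],[[0,0,0],0,5.5],[[0,0,0],0,5.5],[[0,0,0],0,5.5],[[0,0,1.0],0,5.5],[[0,0,2.0],0,5.5],[[0,0,3.0],0,5.5],[[0,0,3.0],0,5.5],[[0,0,1.0],0,5.5],[[0,0,0],0,5.5],[[0,0,0],0,5.5]])

```text
time_s: 18.72
eef_pos: [543.8, 77.0, 217.5]
tool_rot: [0.003, -0.104, 0.995, -0.002]
contact_force: [-0.2, 0.3, -1.3]
opening: 0.647
grasp_force: 0.0
```

```bash
python3 st.py; cat > cov.py <<'E'
from h import *
a=0.2077; R=np.array([[np.cos(a),-np.sin(a)],[np.sin(a),np.cos(a)]])
for cam,dz in(("side",2.4),("top",0)):
    im,d=eyes.capture(cam); w=world(cam,d); q=(w[...,:2]-[543.5,76.3])@R; z=w[...,2]+dz
    for n,lo,hi in(("+x",40,70),("-x",-70,-40)):
        m=(q[...,0]>lo)&(q[...,0]<hi)&(abs(q[...,1])<38)&(z>80)&(z<135); print(cam,n,m.sum(),"top z",np.median(z[m]).round(1) if m.sum() else None,"home 95")
    m=(abs(q[...,0])<90)&(abs(q[...,1])<60)&(z>85)&(z<135)
    if m.sum()>50:
        print(cam,"extent",np.percentile(q[m],[1,99],axis=0).round(1).tolist())
    cv2.imwrite("pics/last_%s.png"%cam,im)
E
python3 cov.py
```

```text
[ 0.025  0.147 -0.217  1.201 -0.004 -0.183] [543.8  77.  217.5] yaw -2.934 lean [ 0.0057 -0.0034 -1.    ] along x,perp -0.0049 0.0045 18.7167
side +x 84 top z 114.1 home 95
side -x 113 top z 113.8 home 95
side extent [[-77.3, -50.2], [73.5, 43.6]]
top +x 7 top z 115.8 home 95
top -x 175 top z 114.2 home 95
top extent [[-76.8, -47.8], [72.9, 19.2]]
```

Request:
carry_out(deltas=[[[2.6,0.5,0],0,0],[[2.7,0.6,0],0,0],[[0,0,-2],0,0],[[0,0,-3],0,0],[[0,0,-2.2],0,0],[[0,0,-1.5],0,0],[[0,0,-0.5],0,0],[[0,0,0],0,0],[[0,0,0],0,0]])

```text
time_s: 19.57
eef_pos: [595.8, 87.9, 124.3]
tool_rot: [0.001, -0.104, 0.995, -0.002]
contact_force: [-0.4, 0.7, 0.7]
opening: -0.002
grasp_force: 0.0
```

Request:
carry_out(deltas=[[[0,0,-0.5],0,0],[[0,0,-0.4],0,0],[[0,0,-0.3],0,0],[[0,0,-0.2],0,0],[[0,0,0],0,0]])

```text
time_s: 19.98
eef_pos: [597.3, 88.0, 112.3]
tool_rot: [0.003, -0.104, 0.995, -0.002]
contact_force: [-1.0, -0.7, 3.2]
opening: -0.0
grasp_force: 1.8
```

Request:
carry_out(deltas=[[[0,0,-0.2],0,0],[[0,0,-0.2],0,0],[[0,0,-0.2],0,0],[[0,0,0],0,0]])

```text
time_s: 20.32
eef_pos: [598.1, 88.0, 107.5]
tool_rot: [0.004, -0.104, 0.995, -0.002]
contact_force: [0.3, 0.0, 0.8]
opening: -0.004
grasp_force: 0.0
```

Request:
carry_out(deltas=[[[0,0,-0.3],0,0],[[0,0,-0.3],0,0],[[0,0,-0.2],0,0],[[0,0,0],0,0]])

```text
time_s: 20.65
eef_pos: [596.5, 87.9, 98.0]
tool_rot: [0.002, -0.104, 0.995, -0.002]
contact_force: [-2.3, 0.4, 8.0]
opening: -0.001
grasp_force: 4.2
```

```bash
python3 cov.py
```

```text
side +x 92 top z 101.2 home 95
side -x 132 top z 108.7 home 95
side extent [[-73.2, -50.5], [78.4, 42.6]]
top +x 39 top z 98.9 home 95
top -x 149 top z 109.7 home 95
top extent [[-76.5, -53.1], [53.9, 10.5]]
```

Request:
carry_out(deltas=[[[0,0,-0.2],0,0],[[0,0,0],0,0],[[0,0,0],0,0]])

```text
time_s: 21.0
eef_pos: [596.6, 87.9, 97.8]
tool_rot: [0.002, -0.104, 0.995, -0.002]
contact_force: [-5.7, -0.5, 17.2]
opening: -0.0
grasp_force: 8.5
```

Request:
carry_out(deltas=[[[0,0,2],0,0],[[0,0,3],0,0],[[0,0,2.5],0,0],[[-3.5,-0.75,0],0,0],[[-3.5,-0.75,0],0,0],[[-3.5,-0.75,0],0,0],[[0,0,0],0,0],[[0,0,0],0,0]])

```text
time_s: 21.67
eef_pos: [488.2, 65.3, 168.6]
tool_rot: [0.0, -0.104, 0.995, -0.002]
contact_force: [0.9, -0.5, -0.5]
opening: 0.0
grasp_force: 0.0
```

```bash
python3 cov.py; python3 st.py
```

```text
side +x 69 top z 97.2 home 95
side -x 133 top z 108.8 home 95
side extent [[-73.0, -50.8], [78.7, 43.6]]
top +x 12 top z 97.6 home 95
top -x 77 top z 109.7 home 95
top extent [[-84.0, -57.8], [84.0, 5.1]]
[ 0.004  0.088 -0.389  1.088 -0.003 -0.204] [492.1  65.5 169.9] yaw -2.934 lean [ 0.0052 -0.0034 -1.    ] along x,perp -0.0044 0.0045 21.7667
```

Request:
carry_out(deltas=[[[0,0,-2],0,0],[[0,0,-2],0,0],[[0,0,-1.2],0,0],[[0,0,-0.5],0,0],[[0,0,-0.2],0,0],[[0,0,-0.2],0,0],[[0,0,-0.2],0,0],[[0,0,0],0,0]])

```text
time_s: 22.43
eef_pos: [492.2, 65.4, 108.5]
tool_rot: [0.002, -0.104, 0.995, -0.002]
contact_force: [-2.1, 0.9, 2.9]
opening: 0.003
grasp_force: 1.4
```

Request:
carry_out(deltas=[[[0,0,-0.2],0,0],[[0,0,-0.2],0,0],[[0,0,-0.2],0,0],[[0,0,-0.2],0,0],[[0,0,-0.2],0,0],[[0,0,-0.2],0,0],[[0,0,0],0,0]])

```text
time_s: 23.02
eef_pos: [492.2, 65.5, 95.1]
tool_rot: [0.002, -0.104, 0.995, -0.002]
contact_force: [1.0, 0.3, 0.7]
opening: 0.001
grasp_force: 0.4
```

Request:
carry_out(deltas=[[[0,0,-0.15],0,0],[[0,0,-0.1],0,0],[[0,0,0],0,0]])

```text
time_s: 23.27
eef_pos: [492.2, 65.5, 95.0]
tool_rot: [0.003, -0.104, 0.995, -0.002]
contact_force: [-6.1, 0.4, 16.7]
opening: 0.002
grasp_force: 8.4
```

Home (16.7 N, stiff). I retreat up and clear of the jig, then check it and the bin.

Request:
carry_out(deltas=[[[0,0,2],0,0],[[0,0,3.5],0,0],[[0,0,3.5],0,0],[[0,0,3],0,0],[[0,-3.5,0],0,0],[[0,-3.5,0],0,0],[[0,-3.5,0],0,0],[[0,-3.5,0],0,0],[[0,-3.5,0],0,0],[[0,-3.5,0],0,0],[[0,-3.5,0],0,0],[[0,-3.5,0],0,0],[[0,-3.5,0],0,0],[[0,-3.5,0],0,0],[[0,-3.5,0],0,0],[[0,0,0],0,0],[[0,0,0],0,0]])

```text
time_s: 24.68
eef_pos: [491.1, -321.3, 211.9]
tool_rot: [0.002, -0.102, 0.995, -0.002]
contact_force: [-0.1, 0.8, -0.2]
opening: -0.002
grasp_force: 0.0
```

```bash
python3 cov.py; python3 - <<'E'
import cv2
im=cv2.imread("pics/last_top.png"); cv2.imwrite("pics/fin.png",cv2.resize(im[120:270,150:390],None,fx=3.3,fy=3.3))
E
```

```text
side +x 0 top z None home 95
side -x 119 top z 95.3 home 95
side extent [[-75.5, -49.4], [24.8, 45.4]]
top +x 208 top z 95.8 home 95
top -x 222 top z 95.6 home 95
top extent [[-73.7, -44.5], [75.9, 45.1]]
```

View pics/fin.png

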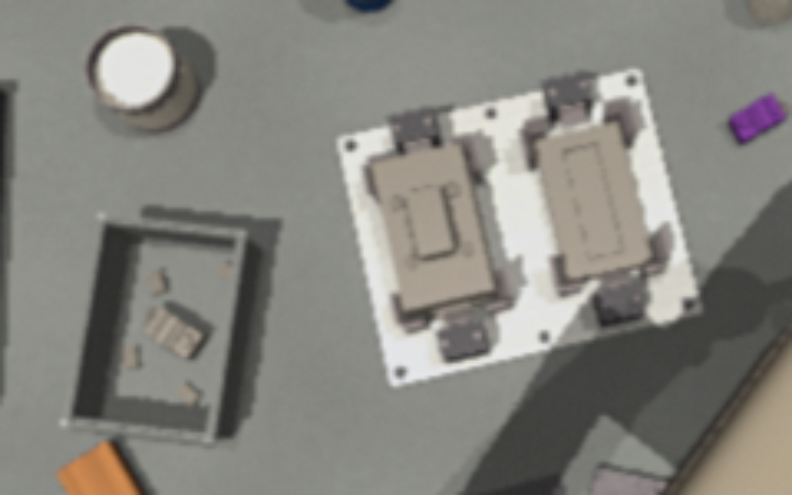

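The picture shows the broken core in the middle of the bin at crop (173,332). The cover is seated level in the left nest at (432,225), with both ends at 95.6 to 95.8 mm against 95 mm for home.

```bash
python3 -c "
from h import *
print(bot.job_done())"
```

```text
the job is handed in; nothing more can be done
None
```

The job is handed in (no verdict shown): broken core in the scrap bin, and the cover over the whole core with both ends pressed home under their latches, measuring within about 1 mm of home.

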